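# Set and lock the stop of a pipe length gauge

## Robot

A 7-joint arm with a two-finger parallel gripper is mounted at the origin on the work surface. World frame = base frame: x ahead of the robot, y to its left, z up, the work surface at z = 0. Lengths are in m, angles in rad, forces in N, time in s.
With the tool pointing down it reaches from about 0.4 to 0.85 m from the base axis. Payload 4.5 kg.
Tool frame: the origin (TCP) lies midway between the tips of the shut fingers; the grasp point (between the pads) lies robot.pinch_z behind it (robot.pinch_z is the distance from the TCP to the grasp point, in m); z points along the fingers, y is the line along which they close (so a half turn about z gives the same grasp; the last joint's range is limited). The gripper opens to 88 mm and grips with 3 to 60 N. Pads are 18 mm wide; open, the fingers measure 123 mm over their backs; the gripper's body (75 mm by 187 mm) begins 45 mm behind the grasp point.
Start: joints at [1.323, 0.689, -0.195, 1.565, 0.157, 0.902, -0.215], TCP at [0.174, -0.6, 0.214] pointing down, gripper open.
Joint ranges: [-3.01, 3.01], [-0.46, 2.08], [-1.47, 1.51], [0.13, 2.56], [-1, 4.14], [0.04, 2.09], [-2.66, 2.66]. Speed limits (rad/s): [2.57, 2.57, 3.14, 3.14, 3.14, 3.14, 3.14].

## Interface

Orientations are given as a unit quaternion [x, y, z, w].
In Python, from rig import robot gives the robot as it stands.
- The arm moves only by the tool arm_command, never from a script. Its argument "targets" is text: rows parted by semicolons, each of 7 numbers parted by spaces: the shift along the tool's x, y, z each as a share of 10 cm, from -1 to 1, then the turn, a rotation vector about the tool's x, y, z each as a share of pi rad, from -1 to 1, then the opening, from 0 (shut) to 1 (fully open). In form: dx dy dz wx wy wz gripper; .... A call has 1 to 12 rows; each row is the pose to reach, as a shift and turn from the pose commanded when the call began, along the tool's axes at that moment, turning the shorter way round; what a row does not reach only later rows make up. A row lasts 1/8 s, in which the tool goes at most 62.5 mm and 10.7 degrees, less where a joint would pass 70% of its speed; a pose out of reach is approached as far as the arm can. A call with a number of a shift or a turn outside -1 to 1 is refused whole. A call with a gripper value outside its range is refused whole. The fingers move at their own pace and stop on an object; the grip force is fixed at half the most. Time passes only in rows, so rows that repeat a pose let the fingers close. It gives the time, the measured TCP pose, the force, the opening and the grip force at its end, in the units of the state.
- robot.read_state(): the state, without advancing time (a new reading comes with each control period).
- robot.camera(name): name is "scene" or "top" or "wrist"; returns the picture (420x560x3 uint8, blue, green, red); there is no depth.
- robot.get_calibration(name): a dict with "camera_matrix" (3x3 intrinsics, pixels), "eye" and "orientation" of the camera in the world; the wrist camera has in their place "T_tool_cam" (4x4, takes a point from camera to tool coordinates, whose origin is the TCP and whose axes are the flange's). Camera axes: x right, y down, z forward; pixel columns grow to the right and rows downward; lengths in m; the calibration is good to about 2 mm. The wrist camera is an equidistant fisheye: a pixel r from the principal point sees the ray r / f radians off the axis. A picture is of the moment at which its call begins: read the wrist's pose just before it. get_calibration takes no time and is no camera call.
- robot.job_done(): hands the job in; it is judged then, once.
The state is a dict: "t": time; "joint_pos": joint angles; "joint_vel": joint speeds; "tau": joint torques, N m; "ee_pos": TCP position; "ee_rot": TCP orientation; "force": force on the tool from outside, world axes, zero at the start; "moment": the same for the moment, N m; "gripper_width": finger opening in m; "gripper_force": force on a finger pad.
Only numpy, scipy, OpenCV 4.12 (cv2) and the standard library are available. Lean on these libraries where they do the work, as an engineer would, in place of code of your own. Each camera call takes 0.05 s, during which the arm holds its last target. There are 200 camera calls.

## Task

Set the length gauge to the sample pipe: slide the loose stop carriage along its rails until the pipe lying in the channel is snug between the end plate and the carriage. Then turn the clamp knob clockwise until it is fully tight, with the carriage still snug, so that the stop is locked. Leave the pipe in the channel and the other things on the bench where they are.

Things in the scene. Friction and masses are not known exactly. Their poses are not given: they have to be found in the camera images.
- gauge: Length gauge, bolted down: aluminium base 130 x 370 x 12 mm with two dark steel rails 14 mm wide that form a 40 mm channel (floor 12 mm, rail tops 34 mm above the bench). Origin: centre of the base's underside, on the bench; y axis along the channel. At the -y end stands a dark steel end plate (90 mm wide, top 60 mm above the bench), inner face at y = -160 mm.
- carriage (a joint): Stop carriage: grey block 92 mm across the rails, 70 mm along them, top 52 mm above the bench. Value (m) along the gauge's +y axis: 0 where its face is 140 mm from the end plate (the pipe's length, so snug), positive farther away; travel -0.05 to 0.12. Its centre is at gauge y = 15 mm + value. Loose, it slides with about 2 N.
- stop_face (a point): Middle of the carriage's flat face towards the end plate and the pipe, 30 mm above the bench; axes as the gauge's.
- knob (a joint): Clamp knob, a black bar-shaped grip turning about a vertical axis at the carriage's middle. Value in rad, growing clockwise seen from above: 0 loose (bar along the gauge's x axis, across the rails), bites from about 1.6, 2.8 fully tight at its stop. Needs about 0.1 N m, stays where left. The turn is too long for one comfortable grasp: let go and take it again.
- knob_grip (a point): Middle of the knob's bar, on the turning axis, 83 mm above the bench: where to grip. Bar 70 mm long (this point's x axis), 16 mm thick (its y axis), 30 mm high (68 to 98 mm above the bench), on a stem of 14 mm diameter. The point turns with the knob and slides with the carriage.
- sample: The sample, a grey rigid plastic pipe 140 mm long and 36 mm in diameter, lying loose in the channel along its y axis between end plate and carriage, at first with gaps at both ends. Origin: its middle, on its axis, 30 mm above the bench. It slides along the channel when pushed.
- pot: Bystander: terracotta pot 100 mm in diameter, 100 mm high, beside the gauge. Origin: centre of its underside.
- caddy: Bystander: black tool box 90 x 120 x 100 mm with tools standing in it up to 135 mm, beside the gauge. Origin: centre of its underside.
- bin: Bystander: clear bin 150 x 200 x 80 mm of pipe connectors, beyond the gauge. Origin: centre of its underside.
- driver: Bystander: screwdriver with a black handle, 190 mm long, lying beyond the gauge. Origin: underside.
Mind the look-alikes: they are no part of the job. Leave any orange look-alike of the sample alone.

How it is judged:
At the end, for the whole second after the job is handed in: The carriage is within 4 mm of where it and the end plate both touch the sample pipe; the knob is past 2.5 of its 2.8 rad; the pipe lies in the channel, within 6 mm of snug along it, 8 mm across, its middle under 36 mm high; carriage, knob and pipe are at rest (value of joint carriage between -0.004 and 0.004 m and value of joint knob above 2.5 rad and y of sample in the frame of gauge between -0.096 and -0.084 m and x of sample in the frame of gauge between -0.008 and 0.008 m and z of sample in the frame of gauge below 0.036 m and linear speed of sample below 0.02 m/s and velocity of joint carriage between -0.01 and 0.01 m/s and velocity of joint knob between -0.05 and 0.05 rad/s).
It fails at once if the pot is moved more than 30 mm or tipped (distance of pot from where it was at the start of the episode above 0.03 m or angle between pot's own z axis and vertical above 0.4 rad).
It fails at once if the tool box is moved more than 30 mm or tipped (distance of caddy from where it was at the start of the episode above 0.03 m or angle between caddy's own z axis and vertical above 0.4 rad).
It fails at once if the bin is moved more than 30 mm (distance of bin from where it was at the start of the episode above 0.03 m).
It fails at once if the screwdriver is moved more than 30 mm (distance of driver from where it was at the start of the episode above 0.03 m).
It also fails if it takes over 48 s, if anything falls off the work surface, if the arm or the gripper's body presses on something with over 40 N, if the wrist force passes 120 N, or if a joint passes its speed limit or range.

## Working session

There is one attempt and no reset: what is moved stays moved. The work goes in short steps, Python scripts to look and compute and a tool call to move; the robot and the scene stay as the last step left them, time stands still between calls to the robot, and variables do not carry over. Pictures are saved under pics/ and viewed, at most 10 in all, crops included, and the job is handed in when it is done.

Besides the shell and the picture viewer there is one more tool, called after "Call:" in YAML: its name, and indented under it one key for each argument. arm_command: Moves the arm, as the interface text tells. Shift numbers are shares of 10 cm and turn numbers shares of pi rad, none past 1 either way. Its arguments: {"type":"object","properties":{"targets":{"type":"string"}},"required":["targets"]}

```bash
mkdir -p pics; ls; python3 - <<'E'
from rig import robot
import cv2
s=robot.read_state(); print(s['t'],s['ee_pos'],s['ee_rot'],s['gripper_width'],robot.pinch_z)
for n in('scene','top'):
    cv2.imwrite(f'pics/{n}0.png',robot.camera(n)); print(n,robot.get_calibration(n))
E
```

```text
pics
0.0 [ 0.17357418 -0.59970463  0.2128059 ] [ 9.90081664e-01  1.40490045e-01 -1.93599831e-04 -8.98700191e-04] 0.0879425017825373 0.0187
scene {'camera_matrix': array([[469.17117709,   0.        , 284.86530911],
       [  0.        , 469.17117709, 211.89570372],
       [  0.        ,   0.        ,   1.        ]]), 'eye': array([ 1.33180403, -0.56790973,  0.69757248]), 'orientation': array([ 0.78548098,  0.3909919 , -0.22409833, -0.42417556])}
top {'camera_matrix': array([[428.95491925,   0.        , 281.39778821],
       [  0.        , 428.95491925, 209.13825961],
       [  0.        ,   0.        ,   1.        ]]), 'eye': array([ 0.33467862, -0.01615621,  1.27157909]), 'orientation': array([-0.66951403,  0.73517354, -0.07905109,  0.07086437])}
```

View pics/scene0.png

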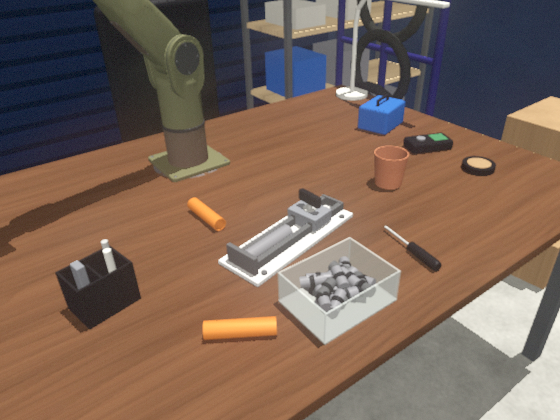

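View pics/top0.png

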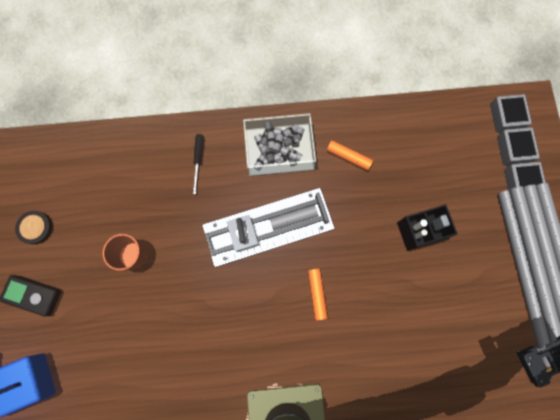

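The scene view shows one gauge (centre about (290,238)), with the end plate near (245,258) and the carriage and knob near (310,208). In the top view the gauge is at (268,227), the end plate at (321,208), the carriage at (242,232) and the knob bar at (242,230). There are three pipe candidates. The grey one in the channel, top (298,217), fits the description. The orange ones, at top (350,155) and (318,294), are look-alikes to leave alone. I'll confirm this in an enlarged crop.

```bash
cat > h.py <<'E'
import numpy as np,cv2
from scipy.spatial.transform import Rotation as R
from rig import robot
def ray(n,p):
    c=robot.get_calibration(n); K=c['camera_matrix']
    d=np.linalg.inv(K)@[p[0],p[1],1]
    return np.array(c['eye']),R.from_quat(c['orientation']).as_matrix()@d
def plane(n,p,z):
    e,d=ray(n,p); return e+d*(z-e[2])/d[2]
def cross(p,q):
    (a,u),(b,v)=ray('scene',p),ray('top',q)
    s=np.linalg.lstsq(np.c_[u,-v],b-a,rcond=None)[0]
    x,y=a+s[0]*u,b+s[1]*v
    return (x+y)/2,np.linalg.norm(x-y)
def proj(n,P):
    c=robot.get_calibration(n); X=R.from_quat(c['orientation']).as_matrix().T@(np.array(P)-c['eye'])
    x=c['camera_matrix']@X; return x[:2]/x[2]
E
python3 - <<'E'
from h import *
t=cv2.imread('pics/top0.png');s=cv2.imread('pics/scene0.png')
a=cv2.resize(t[180:275,195:345],None,fx=5.3,fy=5.3,interpolation=cv2.INTER_CUBIC)
cv2.imwrite('pics/topc.png',a)
b=cv2.resize(s[180:280,215:365],None,fx=5.3,fy=5.3,interpolation=cv2.INTER_CUBIC)
cv2.imwrite('pics/scenec.png',b)
hsv=cv2.cvtColor(t,cv2.COLOR_BGR2HSV)
m=((hsv[...,1]<60)&(hsv[...,2]>110)).astype(np.uint8); 
mm=np.zeros_like(m);mm[180:275,195:345]=m[180:275,195:345]
mm=cv2.morphologyEx(mm,cv2.MORPH_CLOSE,np.ones((3,3)))
c=max(cv2.findContours(mm,0,2)[0],key=cv2.contourArea)
r=cv2.minAreaRect(cv2.convexHull(c));bx=cv2.boxPoints(r);print(r)
for p in bx: print(p,plane('top',p,.012))
E
```

```text
((267.2630920410156, 226.54095458984375), (45.56495666503906, 126.86479949951172), 72.2842025756836)
[199.90619 224.1411 ] [0.582416   0.20245786 0.012     ]
[320.75476 185.53667] [ 0.66730809 -0.16967514  0.012     ]
[334.62    228.94081] [ 0.53060011 -0.19567879  0.012     ]
[213.77142 267.54523] [0.45014959 0.16907833 0.012     ]
```

View pics/topc.png

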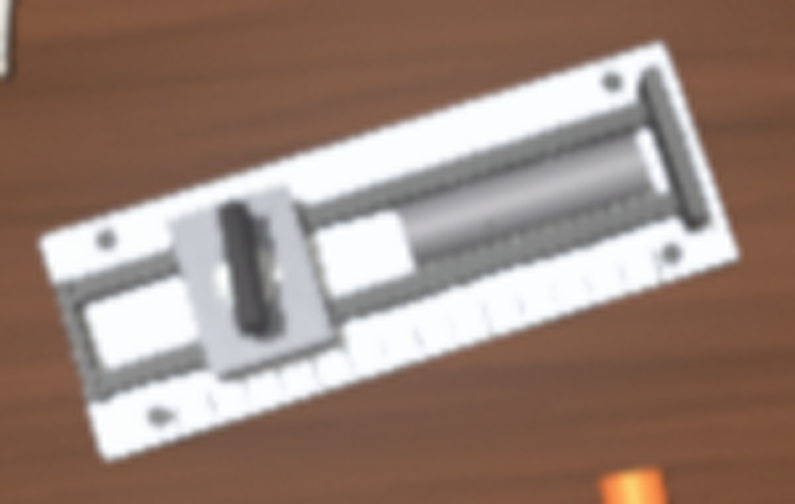

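View pics/scenec.png

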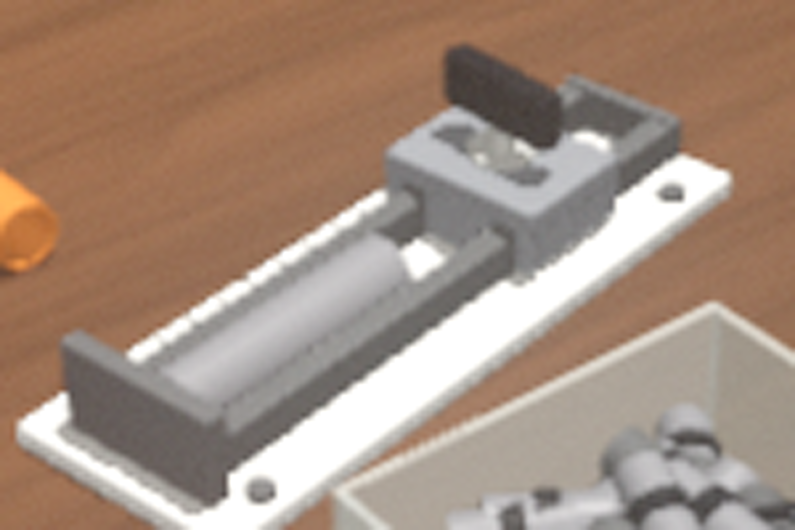

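The enlarged crops confirm the grey pipe in the channel: crop (400..650, 130..260), loose, with gaps at both ends. In the top crop the carriage's top corners are (172,220), (288,187), (338,340) and (228,375), the knob bar runs from (232,203) to (258,335), and the end plate top is near (675,150). Next I'll triangulate these.

```bash
python3 - <<'E'
from h import *
T=lambda p:np.array(p)/5.3+[195,180]-.4
S=lambda p:np.array(p)/5.3+[215,180]-.4
P={}
for n,s,t in [('car -y+x',(530,213),(288,187)),('car -y-x',(388,155),(338,340)),('car +y+x',(617,165),(172,218)),
 ('knob +x',(558,100),(232,203)),('knob -x',(455,48),(258,335)),('plate -x',(66,337),(697,226)),('plate +x',(222,428),(652,70))]:
    P[n],e=cross(S(s),T(t)); print(n,P[n].round(4),'gap',round(e,4))
c=np.array([plane('top',T(p),.012) for p in [(40,238),(662,40),(740,258),(104,462)]]);print(c.round(4))
o=c.mean(0); yv=(c[0]+c[3]-c[1]-c[2])[:2]; print('len',np.linalg.norm(yv)/2); yv/=np.linalg.norm(yv); xv=np.array([yv[1],-yv[0]])
print('origin',o,'yaxis',yv,'yaw(x axis)',np.arctan2(xv[1],xv[0]))
g=lambda p:((p[:2]-o[:2])@xv,(p[:2]-o[:2])@yv)
k=(P['knob +x']+P['knob -x'])/2; print('knob mid',k,g(k))
cc=(P['car +y+x']+P['car -y-x'])/2; print('car',cc,g(cc))
for q in [(172,220),(288,187),(338,340),(228,375)]: print('car z52',np.round(g(plane('top',T(q),.052)),4))
for q in [(400,213),(418,272),(640,140)]: print('pipe z30',np.round(g(plane('top',T(q),.03)),4))
print('knob z98 mid',g(plane('top',T((245,269)),.098)))
K=plane('top',T((232,203)),.098)-plane('top',T((258,335)),.098);print('bar',K)
print('wrist',robot.get_calibration('wrist'))
E
```

```text
car -y+x [0.5892 0.0537 0.0529] gap 0.0029
car -y-x [0.5035 0.0341 0.05  ] gap 0.0042
car +y+x [0.5784 0.1179 0.0487] gap 0.0016
knob +x [0.5745 0.0815 0.0969] gap 0.0036
knob -x [0.5042 0.0741 0.0958] gap 0.0058
plate -x [ 0.545  -0.1679  0.0566] gap 0.0014
plate +x [ 0.6361 -0.1508  0.0549] gap 0.0047
[[ 0.5807  0.1959  0.012 ]
 [ 0.6626 -0.1653  0.012 ]
 [ 0.5327 -0.1947  0.012 ]
 [ 0.4523  0.1676  0.012 ]]
len 0.37077820642473075
origin [0.55707051 0.00085929 0.012     ] yaxis [-0.21893519  0.9757394 ] yaw(x axis) 0.22072305611968493
knob mid [0.539326   0.07780187 0.0963845 ] (np.float64(-0.000468575587282381), np.float64(0.07896080574015346))
car [0.54095031 0.0759747  0.04936233] (np.float64(0.0007162932368467172), np.float64(0.07682234751283733))
car z52 [0.044  0.1091]
car z52 [0.042  0.0435]
car z52 [-0.0468  0.0426]
car z52 [-0.0466  0.1045]
pipe z30 [ 0.0135 -0.0111]
pipe z30 [-0.0212 -0.0105]
pipe z30 [ 0.0116 -0.1515]
knob z98 mid (np.float64(-0.0027229050886227618), np.float64(0.07730080089634848))
bar [0.07090029 0.00838627 0.        ]
wrist {'camera_matrix': array([[325.1922621 ,   0.        , 279.26759853],
       [  0.        , 325.1922621 , 209.24735162],
       [  0.        ,   0.        ,   1.        ]]), 'T_tool_cam': array([[ 1.66167673e-05, -9.58708089e-01, -2.84391981e-01,
         7.15596653e-02],
       [ 9.99999997e-01,  3.66157248e-05, -6.50054345e-05,
         8.74190354e-04],
       [ 7.27344545e-05, -2.84391979e-01,  9.58708087e-01,
        -1.71238219e-01],
       [ 0.00000000e+00,  0.00000000e+00,  0.00000000e+00,
         1.00000000e+00]])}
```

Call:
arm_command:
  targets: "1 -1 0 0 0 0 1;1 -1 0 0 0 0 1;1 -1 0 0 0 0 1"

```text
t: 0.48
ee_pos: [0.2445, -0.4723, 0.2135]
ee_rot: [0.99, 0.143, 0.0, -0.001]
force: [0.0, -1.2, 1.2]
gripper_width: 0.0879
gripper_force: 0.0
```

Call:
arm_command:
  targets: "1 -1 0 0 0 0 1;1 -1 0 0 0 0 1;1 -1 0 0 0 0 1"

```text
t: 0.85
ee_pos: [0.3121, -0.3498, 0.2137]
ee_rot: [0.99, 0.143, 0.0, -0.001]
force: [-0.1, 0.0, -0.6]
gripper_width: 0.0881
gripper_force: 0.0
```

Call:
arm_command:
  targets: "1 -1 0 0 0 0 1;1 -1 0 0 0 0 1;1 -1 0 0 0 0 1"

```text
t: 1.23
ee_pos: [0.3807, -0.2265, 0.2137]
ee_rot: [0.99, 0.143, 0.001, -0.0]
force: [0.6, -0.7, 0.6]
gripper_width: 0.0877
gripper_force: 0.0
```

Call:
arm_command:
  targets: "1 -1 0 0 0 0 1;1 -1 0 0 0 0 1;1 -1 0 0 0 0 1"

```text
t: 1.6
ee_pos: [0.4494, -0.1022, 0.2137]
ee_rot: [0.99, 0.143, 0.001, -0.0]
force: [0.0, -0.5, -0.1]
gripper_width: 0.0879
gripper_force: 0.0
```

Call:
arm_command:
  targets: "1 -1 0 0 0 0 1;1 -1 0 0 0 0 1;1 -1 0 0 0 0 1"

```text
t: 1.98
ee_pos: [0.5172, 0.0215, 0.2135]
ee_rot: [0.99, 0.142, 0.001, -0.0]
force: [0.0, -0.2, -0.7]
gripper_width: 0.0882
gripper_force: 0.0
```

Call:
arm_command:
  targets: "0.36 -0.48 0 0 0 -0.5 1;0.36 -0.48 0 0 0 -0.5 1;0.36 -0.48 0 0 0 -0.5 1;0.36 -0.48 0 0 0 -0.5 1;0.36 -0.48 0 0 0 -0.5 1;0.36 -0.48 0 0 0 -0.5 1;0.36 -0.48 0 0 0 -0.5 1;0.36 -0.48 0 0 0 -0.5 1;0.36 -0.48 0 0 0 -0.5 1;0.36 -0.48 0 0 0 -0.5 1"

```text
t: 3.22
ee_pos: [0.5364, 0.072, 0.2131]
ee_rot: [0.603, 0.798, -0.001, 0.0]
force: [0.5, 1.2, -0.2]
gripper_width: 0.0885
gripper_force: 0.0
```

```bash
python3 - <<'E'
from h import *
s=robot.read_state(); print(s['joint_pos'].round(3),s['ee_pos'].round(4),s['ee_rot'].round(4))
E
```

```text
[ 0.127  0.626 -0.574  1.807  0.443  0.841 -0.385] [0.5364 0.072  0.2131] [ 6.027e-01  7.980e-01 -1.000e-03  2.000e-04]
```

Call:
arm_command:
  targets: "0.05 0.04 0 0 0 -0.482 1;0.05 0.04 0 0 0 -0.482 1;0.05 0.04 0 0 0 -0.482 1;0.05 0.04 0 0 0 -0.482 1;0.05 0.04 0 0 0 -0.482 1;0.05 0.04 0 0 0 -0.482 1;0.05 0.04 0 0 0 -0.482 1;0.05 0.04 0 0 0 -0.482 1;0.05 0.04 0 0 0 -0.482 1;0.05 0.04 0 0 0 -0.482 1"

```text
t: 4.47
ee_pos: [0.5388, 0.0801, 0.2134]
ee_rot: [-0.11, 0.994, -0.0, -0.0]
force: [1.2, -0.4, -0.2]
gripper_width: 0.0878
gripper_force: 0.0
```

```bash
python3 - <<'E'
from h import *
s=robot.read_state(); print(s['joint_pos'].round(3),s['ee_pos'].round(4),s['ee_rot'].round(4))
np.save('w0.npy',np.r_[s['ee_pos'],s['ee_rot']])
cv2.imwrite('pics/w0.png',robot.camera('wrist'))
E
```

```text
[ 0.324  0.748 -0.99   1.787  0.73   1.023  0.838] [0.5388 0.0801 0.2134] [-1.101e-01  9.939e-01 -4.000e-04 -2.000e-04]
```

View pics/w0.png

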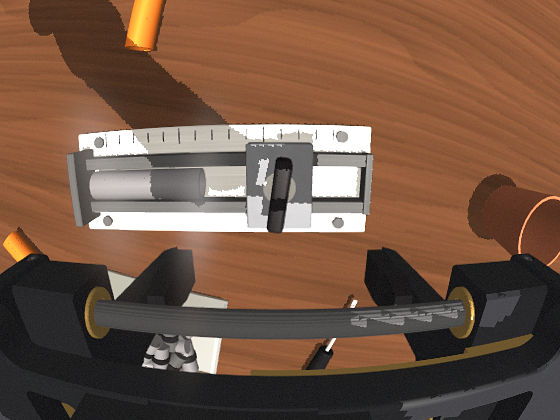

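The wrist view shows the gauge with the end plate at the left (75,188), the pipe at (150,184), the carriage at (278,185) and the knob bar from about (285,158) to (276,232). The open fingers sit at the bottom, clear of everything. I'll enlarge the knob area to measure it.

```bash
cat >> h.py <<'E'
def wray(p,w):
    c=robot.get_calibration('wrist'); K=c['camera_matrix']; T=c['T_tool_cam']
    v=np.array([p[0]-K[0,2],p[1]-K[1,2]]); r=np.linalg.norm(v); th=r/K[0,0]
    d=np.r_[v/r*np.sin(th),np.cos(th)]; M=R.from_quat(w[3:]).as_matrix()
    return w[:3]+M@T[:3,3], M@T[:3,:3]@d
def wplane(p,z,w):
    e,d=wray(p,w); return e+d*(z-e[2])/d[2]
O=np.array([.55707,.00086]); YAW=.2207
def g(p):
    c,s=np.cos(YAW),np.sin(YAW); d=np.array(p)[:2]-O; return np.array([d[0]*c+d[1]*s,-d[0]*s+d[1]*c])
E
python3 - <<'E'
from h import *
w=np.load('w0.npy')
im=cv2.imread('pics/w0.png')
cv2.imwrite('pics/w0c.png',cv2.resize(im[120:240,220:380],None,fx=5,fy=5,interpolation=cv2.INTER_CUBIC))
for p in [(79,135),(371,127),(366,232),(91,231)]: print('base',g(wplane(p,.012,w)).round(4))
for p in [(247,143),(311,143),(310,222),(249,227)]: print('car',g(wplane(p,.052,w)).round(4))
for p in [(90,184),(204,184)]: print('pipe',g(wplane(p,.03,w)).round(4))
E
```

```text
base [-0.0657 -0.1802]
base [-0.0649  0.187 ]
base [0.0647 0.189 ]
base [ 0.0665 -0.1803]
car [-0.0476  0.0473]
car [-0.0476  0.1127]
car [0.0375 0.1136]
car [0.0433 0.0473]
pipe [-0.0034 -0.1577]
pipe [-0.0002 -0.0051]
```

View pics/w0c.png

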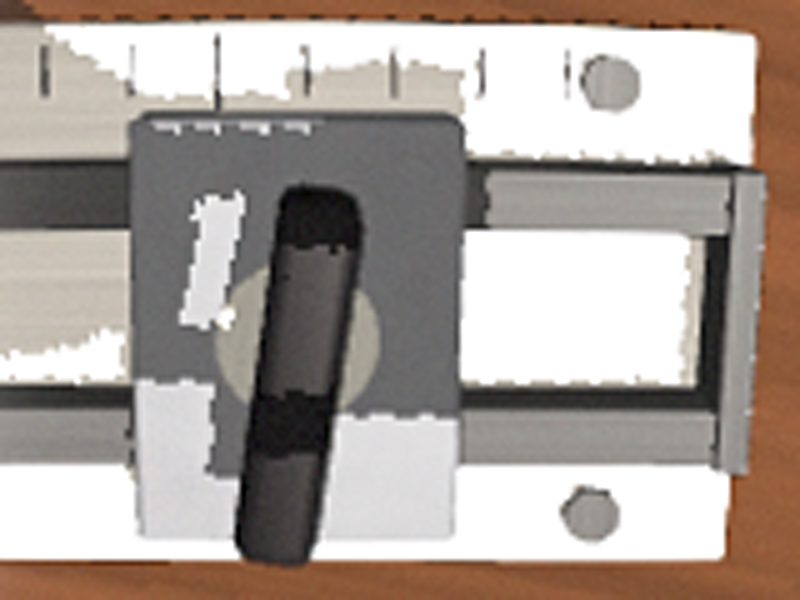

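The crop shows the bar from about (320,188) to (277,560), tilted about 0.12 rad clockwise from the gauge x axis, on the carriage, whose corners are (132,115) to (460,540).

```bash
python3 - <<'E'
from h import *
w=np.load('w0.npy'); W=lambda p:np.array(p)/5+[220,120]-.4
print('cam',g(wray((280,211),w)[0]),wray((280,211),w)[0])
for p in [(320,188),(316,245),(277,560)]: print(p,'z98',g(wplane(W(p),.098,w)).round(4),'z68',g(wplane(W(p),.068,w)).round(4))
a=wplane(W((277,560)),.098,w)-wplane(W((320,188)),.098,w); print(a,np.arctan2(a[1],a[0])-YAW)
def tri(r1,r2):
    (a,u),(b,v)=r1,r2; s=np.linalg.lstsq(np.c_[u,-v],b-a,rcond=None)[0]; x,y=a+s[0]*u,b+s[1]*v; return (x+y)/2,np.linalg.norm(x-y)
T=lambda p:np.array(p)/5.3+[195,180]-.4
for wp,tp in [((277,560),(232,203)),((320,188),(258,335))]:
    P,e=tri(wray(W(wp),w),ray('top',T(tp))); print(P.round(4),g(P).round(4),round(e,4))
E
```

```text
cam [-0.07587168  0.08046496] [0.46542383 0.06276396 0.38463898]
(320, 188) z98 [-0.0386  0.0841] z68 [-0.0347  0.0845]
(316, 245) z98 [-0.0284  0.0834] z68 [-0.0234  0.0838]
(277, 560) z98 [0.0314 0.0763] z68 [0.0426 0.0758]
[7.00170504e-02 7.66698687e-03 5.55111512e-17] -0.11163283098301215
[0.5763 0.0821 0.0833] [0.0365 0.0751] 0.002
[0.5084 0.076  0.0468] [-0.031   0.0839] 0.0026
```

Call:
arm_command:
  targets: "0 -0.02 1 0 0 0 1;0 -0.02 1 0 0 0 1;0 -0.02 1 0 0 0 1"

```text
t: 4.9
ee_pos: [0.5375, 0.0779, 0.1116]
ee_rot: [-0.112, 0.994, -0.001, -0.003]
force: [0.1, 0.2, 0.3]
gripper_width: 0.0884
gripper_force: 0.0
```

Call:
arm_command:
  targets: "0 0 0.48 0 0 0.03 1;0 0 0.48 0 0 0.03 1;0 0 0.48 0 0 0.03 1;0 0 0.48 0 0 0.03 0;0 0 0.48 0 0 0.03 0;0 0 0.48 0 0 0.03 0;0 0 0.48 0 0 0.03 0;0 0 0.48 0 0 0.03 0;0 0 0.48 0 0 0.03 0"

```text
t: 6.02
ee_pos: [0.5391, 0.0791, 0.0655]
ee_rot: [-0.065, 0.998, -0.0, -0.0]
force: [-0.1, 0.7, 0.5]
gripper_width: 0.0302
gripper_force: 0.0
```

Call:
arm_command:
  targets: "0 0 0 0 0 0 0;0 0 0 0 0 0 0;0 0 0 0 0 0 0;0 0 0 0 0 0 0"

```text
t: 6.52
ee_pos: [0.5392, 0.0792, 0.0656]
ee_rot: [-0.066, 0.998, 0.0, 0.0]
force: [0.4, 1.0, -0.3]
gripper_width: 0.0155
gripper_force: 29.7
```

Call:
arm_command:
  targets: "-0.01 -0.1 0 0 0 0 0;-0.02 -0.2 0 0 0 0 0;-0.03 -0.3 0 0 0 0 0;-0.04 -0.4 0 0 0 0 0;-0.05 -0.5 0 0 0 0 0;-0.05 -0.55 0 0 0 0 0;-0.05 -0.55 0 0 0 0 0"

```text
t: 7.4
ee_pos: [0.5514, 0.0238, 0.0656]
ee_rot: [-0.065, 0.998, -0.001, -0.0]
force: [-1.1, -1.8, 1.2]
gripper_width: 0.0155
gripper_force: 29.7
```

Call:
arm_command:
  targets: "0 -0.02 0 0 0 0 0;0 -0.04 0 0 0 0 0;0 -0.04 0 0 0 0 0"

```text
t: 7.78
ee_pos: [0.5519, 0.0216, 0.0656]
ee_rot: [-0.066, 0.998, 0.0, 0.0]
force: [-1.0, 2.1, -1.7]
gripper_width: 0.0155
gripper_force: 29.7
```

Call:
arm_command:
  targets: "0 -0.02 0 0 0 0 0;0 -0.03 0 0 0 0 0;0 -0.03 0 0 0 0 0"

```text
t: 8.15
ee_pos: [0.5526, 0.0182, 0.0656]
ee_rot: [-0.065, 0.998, 0.0, 0.0]
force: [-0.1, 2.4, -3.8]
gripper_width: 0.0157
gripper_force: 29.7
```

Call:
arm_command:
  targets: "0 -0.02 0 0 0 0 0;0 -0.03 0 0 0 0 0;0 -0.03 0 0 0 0 0"

```text
t: 8.52
ee_pos: [0.5527, 0.0182, 0.0657]
ee_rot: [-0.066, 0.998, 0.002, 0.0]
force: [-0.6, 7.8, -5.3]
gripper_width: 0.0155
gripper_force: 29.7
```

Call:
arm_command:
  targets: "0 -0.02 0 0 0 0 0;0 -0.03 0 0 0 0 0;0 -0.03 0 0 0 0 0"

```text
t: 8.9
ee_pos: [0.5527, 0.0181, 0.0657]
ee_rot: [-0.067, 0.998, 0.005, 0.0]
force: [-0.2, 11.9, -7.7]
gripper_width: 0.0156
gripper_force: 29.7
```

```bash
python3 - <<'E'
from h import *
s=robot.camera('scene');t=robot.camera('top')
a=cv2.resize(s[170:285,215:365],(600,460),interpolation=cv2.INTER_CUBIC)[:, :400]
b=cv2.resize(t[180:295,240:340],(400,460),interpolation=cv2.INTER_CUBIC)
cv2.imwrite('pics/snug.png',np.hstack([a,b]))
print(robot.read_state()['joint_pos'].round(2))
E
```

```text
[ 0.34  0.94 -0.8   1.88  0.97  0.77  0.68]
```

View pics/snug.png

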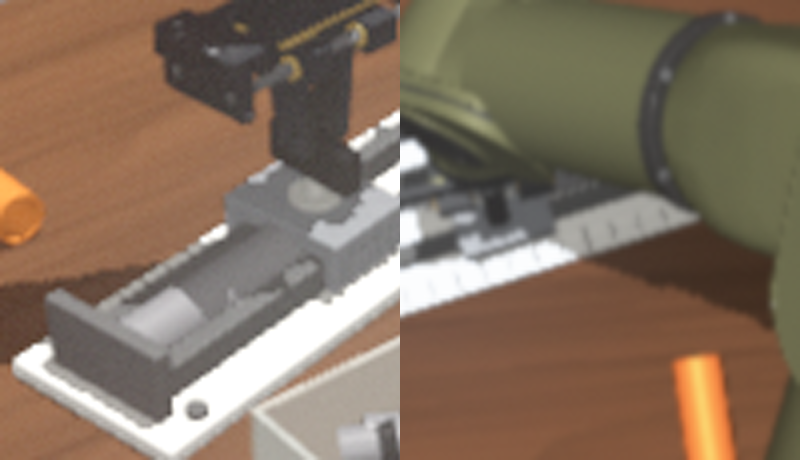

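The crop shows the pipe end touching the carriage face, crop (310,240), with no visible gap. The contact force has risen to about 12 N, so the stop is snug. Next I'll turn clockwise (+z of the tool) while holding that bias.

Call:
arm_command:
  targets: "0 0 0 0 0 0.04 0;0 0 0 0 0 0.08 0;0 0 0 0 0 0.12 0;0 0 0 0 0 0.16 0;0 0 0 0 0 0.2 0;0 0 0 0 0 0.24 0;0 0 0 0 0 0.28 0;0 0 0 0 0 0.32 0;0 0 0 0 0 0.36 0;0 0 0 0 0 0.4 0;0 0 0 0 0 0.4 0;0 0 0 0 0 0.4 0"

```text
t: 10.5
ee_pos: [0.5534, 0.0192, 0.0657]
ee_rot: [0.531, 0.847, 0.004, -0.002]
force: [0.3, 13.5, -7.3]
gripper_width: 0.0159
gripper_force: 29.7
```

```bash
python3 - <<'E'
from h import *
s=robot.read_state(); print(s['joint_pos'].round(2),s['moment'].round(2),g(s['ee_pos']).round(4),R.from_quat(s['ee_rot']).as_matrix()[:2,0])
E
```

```text
[ 0.18  0.86 -0.5   1.89  0.72  0.57 -0.34] [ 2.64  0.01 -0.03] [0.0004 0.0187] [-0.43505035  0.90037201]
```

Call:
arm_command:
  targets: "0 0 0 0 0 0.04 0;0 0 0 0 0 0.08 0;0 0 0 0 0 0.12 0;0 0 0 0 0 0.16 0;0 0 0 0 0 0.2 0;0 0 0 0 0 0.24 0;0 0 0 0 0 0.28 0;0 0 0 0 0 0.32 0;0 0 0 0 0 0.36 0;0 0 0 0 0 0.4 0;0 0 0 0 0 0.41 0;0 0 0 0 0 0.41 0"

```text
t: 12.0
ee_pos: [0.5546, 0.0188, 0.0657]
ee_rot: [0.934, 0.359, 0.003, -0.003]
force: [1.0, 12.0, -6.4]
gripper_width: 0.0156
gripper_force: 29.8
```

```bash
python3 - <<'E'
from h import *
s=robot.read_state(); x=R.from_quat(s['ee_rot']).as_matrix()[:2,0]
print(s['joint_pos'].round(2),s['moment'].round(2),g(s['ee_pos']).round(4),'knob',3.362-np.arctan2(x[1],x[0]))
E
```

```text
[-0.01  0.82 -0.18  1.9   0.29  0.44 -1.23] [ 2.47 -0.34  0.03] [0.0015 0.018 ] knob 2.6286128982667303
```

Call:
arm_command:
  targets: "0 0 0 0 0 0.03 0;0 0 0 0 0 0.06 0;0 0 0 0 0 0.07 0;0 0 0 0 0 0.08 0;0 0 0 0 0 0.08 0"

```text
t: 12.62
ee_pos: [0.5541, 0.0183, 0.0657]
ee_rot: [0.971, 0.24, 0.002, -0.003]
force: [1.9, 11.4, -4.8]
gripper_width: 0.0162
gripper_force: 31.1
```

```bash
python3 - <<'E'
from h import *
s=robot.read_state(); x=R.from_quat(s['ee_rot']).as_matrix()[:2,0]
print(s['joint_pos'].round(2),s['moment'].round(2),g(s['ee_pos']).round(4),'knob',3.362-np.arctan2(x[1],x[0]))
E
```

```text
[-0.04  0.82 -0.12  1.9   0.19  0.43 -1.38] [ 2.28 -0.26  0.63] [0.0009 0.0177] knob 2.8777070345602977
```

Call:
arm_command:
  targets: "0.01 -0.03 0 0 0 -0.01 0;0.013 -0.048 0 0 0 -0.02 0;0.013 -0.048 0 0 0 -0.02 0"

```text
t: 13.0
ee_pos: [0.5541, 0.0185, 0.0658]
ee_rot: [0.964, 0.267, 0.002, -0.0]
force: [3.2, 3.5, -6.3]
gripper_width: 0.0153
gripper_force: 29.9
```

Call:
arm_command:
  targets: "0 0 0 0 0 0 1;0 0 0 0 0 0 1;0 0 0 0 0 0 1;0 0 0 0 0 0 1;0 0 0 0 0 0 1;0 0 -0.4 0 0 0 1;0 0 -0.8 0 0 0 1;0 0 -1 0 0 0 1;0 0 -1 0 0 0 1"

```text
t: 14.12
ee_pos: [0.553, 0.0172, 0.167]
ee_rot: [0.964, 0.266, 0.002, 0.0]
force: [-0.4, 0.4, -0.9]
gripper_width: 0.0878
gripper_force: 0.0
```

Call:
arm_command:
  targets: "-0.5 0 -0.5 0 0 0 1;-1 0 -0.5 0 0 0 1;-1 0 -0.5 0 0 0 1;-1 0 -0.5 0 0 0 1"

```text
t: 14.62
ee_pos: [0.4665, -0.0339, 0.215]
ee_rot: [0.964, 0.266, -0.0, -0.0]
force: [-0.1, 0.4, -0.7]
gripper_width: 0.0883
gripper_force: 0.0
```

```bash
python3 - <<'E'
from h import *
s=robot.read_state(); print(s['t'],s['ee_pos'].round(3),s['gripper_width'])
np.save('w1.npy',np.r_[s['ee_pos'],s['ee_rot']])
w=robot.camera('wrist'); sc=robot.camera('scene')
a=cv2.resize(sc[170:285,215:365],(600,460),interpolation=cv2.INTER_CUBIC)[:, :400]
cv2.imwrite('pics/w1.png',w); cv2.imwrite('pics/fin.png',np.hstack([a,cv2.resize(w[:280],(400,200)).repeat(1,0)[:200] if 0 else cv2.copyMakeBorder(cv2.resize(w,(400,300)),0,160,0,0,0)]))
E
```

```text
14.625 [ 0.467 -0.034  0.215] 0.08825880484044832
```

View pics/fin.png

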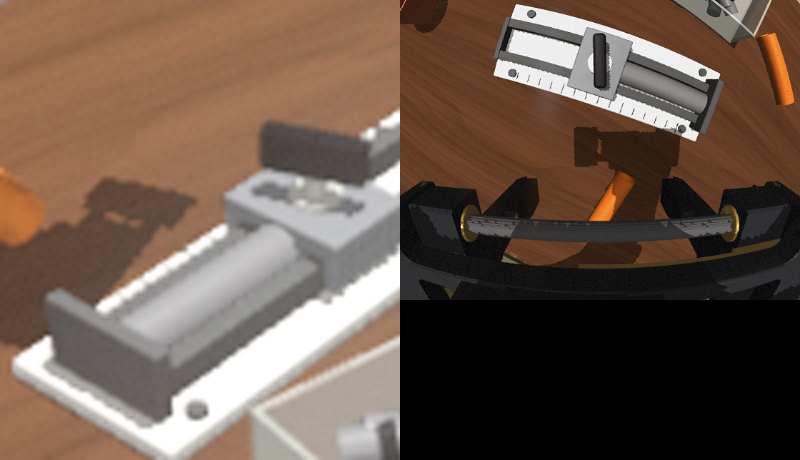

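The scene view shows the pipe touching the carriage. In the wrist view the bar, at about (599,60), has turned past the half turn. I'll check the bar angle numerically.

```bash
python3 - <<'E'
from h import *
w=np.load('w1.npy'); im=cv2.imread('pics/w1.png')
m=np.zeros(im.shape[:2],np.uint8); r=im[25:145,235:330]; m[25:145,235:330]=(r.max(2)<50)*255
n,l,st,ce=cv2.connectedComponentsWithStats(m)
sub=l[85,280]; k=max(range(1,n),key=lambda i:st[i,4]*(abs(ce[i]-[279,85]).max()<20)); print(st[k],ce[k])
ys,xs=np.where(l==k); y0,y1=ys.min(),ys.max()
pts=[(xs[abs(ys-y)<=2].mean(),y) for y in (y0+4,y1-4)]; print(pts)
a=wplane(pts[0],.098,w)-wplane(pts[1],.098,w); print('knob',np.pi+YAW-np.arctan2(a[1],a[0]), np.linalg.norm(a))
E
```

```text
[271  47  18  77 645] [280.69612403  88.09147287]
[(np.float64(280.9117647058824), np.int64(51)), (np.float64(280.3538461538462), np.int64(119))]
knob 2.830612899614224 0.061035062079833086
```

The bar angle measures about 2.8 rad, so the knob is fully tight. The carriage is snug and the arm is clear, so I'm handing the job in.

```bash
python3 -c "
from rig import robot
print(robot.job_done())"
```

```text
the job is handed in; nothing more can be done
None
```

I slid the carriage until the pipe was snug against the end plate and turned the clamp knob to its stop (measured about 2.8 rad). The arm touched nothing else on the bench. I handed the job in at about 15 s; no verdict came back.

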